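Set the label press for a tall spice tube and hold the tube pressed in its V-blocks

ROBOT

A 7-joint arm with a two-finger parallel gripper is mounted at the origin on the work surface; the furniture and walls round the work are solid. World frame = base frame: x ahead of the robot, y to its left, z up, the work surface at z = 0. Lengths are in m, angles in rad, forces in N, time in s.
With the tool pointing down it reaches from about 0.425 to 0.925 m from the base axis. Payload 6.8 kg.
Tool frame: the origin (TCP) lies midway between the tips of the shut fingers; the grasp point (between the pads) lies 19 mm behind it; z points along the fingers, y is the direction in which the jaws open and shut (so a half turn about z gives the same grasp; the last joint's range is limited). The gripper opens to 85 mm and grips with 20 to 120 N. Pads are 22 mm wide; open, the fingers measure 114 mm over their backs; the gripper's body (76 mm by 85 mm) begins 54 mm behind the grasp point. The pads swing forward as they close: fully open they stand 13 mm farther back than shut.
Start: joints at [1.158, 0.477, 0.022, 1.555, -0.011, 1.109, -0.083], TCP at [0.203, -0.644, 0.231] pointing down, gripper open.
Joint ranges: [-2.96, 2.96], [-0.34, 2.1], [-1.41, 1.46], [0.24, 2.44], [-1.37, 4.51], [0.17, 1.92], [-2.96, 2.96]. Speed limits (rad/s): [2.39, 2.39, 3.14, 3.14, 3.14, 3.14, 3.14].

INTERFACE

Orientations are given as a rotation vector (axis times angle).
In Python, from bench import r gives the robot as it stands. The module is installed in compiled form; this text tells all that it offers.
- The arm moves only by the tool apply_moves, never from a script. Its argument "plan" is a list that holds one entry, the list of rows, each a list of 7 numbers: the turn, a rotation vector about the tool's x, y, z scaled (see below), then the shift along the tool's x, y, z scaled (see below), then the closure, from -1 (fully open) to 1 (shut). In form: [[[wx, wy, wz, tx, ty, tz, grip], ...]]. A call has 1 to 12 rows; each row is the pose to reach, as a shift and turn from the pose commanded when the call began, along the tool's axes at that moment, turning the shorter way round; what a row does not reach only later rows make up. The controller multiplies each number of a shift by 0.4 m and each number of a turn by 180 degrees. A row lasts 1/12 s, in which the tool goes at most 41.7 mm and 7.16 degrees, less where a joint would pass 70% of its speed; a pose out of reach is approached as far as the arm can. A call with a number of a shift or a turn outside -1 to 1 is refused whole. A call with a gripper value outside its range is refused whole. The fingers move at their own pace and stop on an object; "force" is the grip in N (left out, the last holds). Time passes only in rows, so rows that repeat a pose let the fingers close. It gives the time, the measured TCP pose, the force and the opening at its end, in the units of the state.
- r.get_obs(): the state, without advancing time (a new reading comes with each control period).
- r.grab_frame(name): name is "side" or "top"; returns a dict with "pixels" (400x640x3 uint8, blue, green, red), "fx", "fy", "cx", "cy" (pixels), "pose" (4x4, takes a point from camera to world coordinates). Camera axes: x right, y up, looking along -z (the intrinsics and any distortion apply to the point x, -y, -z); pixel columns grow to the right and rows downward; lengths in m; the calibration is good to about 2 mm. A picture is of the moment at which its call begins. There is no depth.
- r.hand_in(): hands the job in, once; it reports no verdict.
The state is a dict: "clock": time; "joints": joint angles; "qvel": joint speeds; "tau": joint torques, N m; "tcp_pos": TCP position; "orientation": TCP orientation; "contact_force": force on the tool from outside, world axes, zero at the start; "moment": the same for the moment, N m; "grip_width": finger opening in m.
Only numpy, scipy, OpenCV 4.12 (cv2) and the standard library are available. Lean on these libraries where they do the work, as an engineer would, in place of code of your own. Each camera call takes 0.05 s, during which the arm holds its last target. There are 200 camera calls.

TASK

The label press is still set for short jars: first lift the blue stop plate out of the slot next to the V-blocks and stand it on edge in the outer slot, right down on the slot's floor, and let go of it. Then take the spice tube that has no label from the dowel rack, lay it in the two V-blocks with its glass base up against the stop plate, and press it down firmly, so that it bears on both flanks of the V and the sprung label pad under it is pushed down. Finish while still holding the tube pressed there (do not let go); leave the labelled tube on the rack and do not push the salt, pepper and lemon about.

Things in the scene. Friction and masses are not known exactly. Their poses are not given: they have to be found in the camera images.
- press: Beech label press fixed to the table. Origin: on the table under the middle between its two V-blocks. y runs along the V (stop rail toward -y), x across it, z up. Board 96 x 214 mm, top at 12 mm. V-blocks: each 20 mm long (y), centred at y = -42 and +42 mm (64 mm free between them for fingers), 74 mm wide, 60 mm high, 90 degree V, 54 mm wide at its mouth.
- seat (a point): Point of the press on the axis that a 40 mm tube has when it is seated on both flanks, midway between the V-blocks, 62 mm above the table; fixed to the press, axes as the press's.
- outer_slot (a point): Floor centre of the outer slot, 12 mm above the table, axes as the press's: the plate's lower edge goes here. The wooden stop rail (top 38 mm above the table) has two slots across the V, 11 mm wide (y), 66 mm long (x), 26 mm deep, mouths bevelled 2 mm a side: the outer at press y = -84 mm, the inner at y = -64 mm.
- near_flank: The two slick white plastic linings (friction about 0.15) of the V on the side toward the press's -x (the robot's side), one on each V-block. Fixed. Its origin is the press's origin.
- far_flank: The two slick white plastic linings (friction about 0.15) of the V on the side toward the press's +x. Fixed. Its origin is the press's origin.
- label_pad (a joint): Travel in m of the sprung grey pad (26 x 44 mm, a paper label on it) between the V-blocks under the tube: 0 up and free (its top 48 mm above the table), growing as it is pushed down, stop at 0.009. A fully seated tube pushes it to 0.006. The spring pushes up with about 2 N at first, about 5.5 N at 0.006.
- stop_plate: Blue stop plate, 60 mm wide (its x), 8 mm thick (its y), 95 mm high (its z), 0.12 kg, loose. Origin: middle of its lower edge. It starts standing upright in the inner slot, its top 107 mm above the table. Grip it across its thickness near the top; V-blocks beside it are 60 mm high.
- rack: Dowel rack fixed to the table with two places for tubes, side by side at x = -48 and +48 mm of the rack, the tubes lying along its y axis on pairs of dowels 22 mm apart; highest wood 20 mm above the table. Origin: on the table under its middle.
- plain_tube: The tube to handle: clear glass, brown filling, NO label, 40 mm in diameter (steel cap 39 mm), 160 mm long, 0.1 to 0.2 kg, lying on either place of the rack. Origin: on its axis at mid-length, 37 mm above the table at the start. y runs along it, the cap (26 mm long) at +y, the glass base at -y. At the start its y axis is within 0.7 rad of the press's y axis.
- tube_base (a point): Centre of the glass base of the unlabelled tube, 80 mm from its origin toward its -y.
- labelled_tube: The same tube with a white paper label with green lines round its middle, on the other place of the rack. Stays there.
- salt_shaker: Glass shaker with white filling and grey cap, 44 mm wide, 90 mm high; bystander at the back. Origin: centre of its underside.
- pepper_shaker: Glass shaker with grey filling and grey cap, 44 mm wide, 90 mm high; bystander at the back. Origin: centre of its underside.
- lemon: Lemon, 78 x 55 x 56 mm; bystander. Origin: its underside.
There are look-alikes about, which are no part of the job. Leave any black look-alike of the press alone. What is shaped like the plain_tube but turquoise is not meant.

How it is judged:
By the outcome, as a careful person would: the job done as asked, in the order asked, and still so for the second after the job is handed in, while the arm keeps its last pose, push and grip.
It also fails if it takes over 54 s, if anything falls off the work surface, if the arm or the gripper's body presses on something with over 40 N, if the wrist force passes 120 N, or if a joint passes its speed limit or range.

## Working session

There is one attempt and no reset: what is moved stays moved. The work goes in short steps, Python scripts to look and compute and a tool call to move; the robot and the scene stay as the last step left them, time stands still between calls to the robot, and variables do not carry over. Pictures are saved under pics/ and viewed, on a budget of 10 in all, crops included, one or two more only if the job needs it, and the job is handed in when it is done.

Besides the shell and the picture viewer there is one more tool, called after "Call:" by a JSON object that holds its "method" and its "body". apply_moves: Moves the arm, as the interface text tells. Its arguments: {"type":"object","properties":{"plan":{"type":"array","items":{"type":"array","items":{"type":"array","items":{"type":"number","minimum":-1,"maximum":1}}}},"force":{"type":"number"}},"required":["plan"]}

```bash
mkdir -p pics; python3 - <<'E'
from bench import r
import cv2,numpy as np
np.set_printoptions(precision=4,suppress=True)
for n in("top","side"):
    f=r.grab_frame(n); cv2.imwrite(f"pics/{n}0.png",f["pixels"]); print(n,{k:v for k,v in f.items() if k!="pixels"})
print(r.get_obs())
E
```

```text
top {'fx': 521.0011078329456, 'fy': 521.0011078329456, 'cx': 319.45476204331635, 'cy': 192.58362858840005, 'pose': array([[-0.0087,  0.9968, -0.08  ,  0.3345],
       [-0.9999, -0.0093, -0.0076, -0.1053],
       [-0.0083,  0.0799,  0.9968,  1.6815],
       [ 0.    ,  0.    ,  0.    ,  1.    ]])}
side {'fx': 497.810687736122, 'fy': 497.810687736122, 'cx': 314.7472645934684, 'cy': 209.4826021909925, 'pose': array([[ 0.9979,  0.0026, -0.0642,  0.3987],
       [-0.0591,  0.4284, -0.9017, -1.2226],
       [ 0.0252,  0.9036,  0.4276,  0.5973],
       [ 0.    ,  0.    ,  0.    ,  1.    ]])}
{'clock': 0.1, 'joints': array([ 1.1579,  0.4777,  0.0223,  1.5564, -0.0115,  1.1093, -0.0831]), 'qvel': array([-0.001 , -0.0006,  0.0008, -0.0028, -0.0012,  0.0007, -0.0008]), 'tau': array([  0.0051, -59.7759,   1.6144, -28.1951,   0.013 ,   0.0051,
        -0.    ]), 'tcp_pos': array([ 0.2024, -0.6434,  0.2304]), 'orientation': array([-3.1036, -0.4767,  0.0005]), 'contact_force': array([-1.4049, -0.0067,  0.343 ]), 'moment': array([-0.0605,  0.0615,  0.0095]), 'grip_width': 0.08523423491158744}
```

View pics/top0.png

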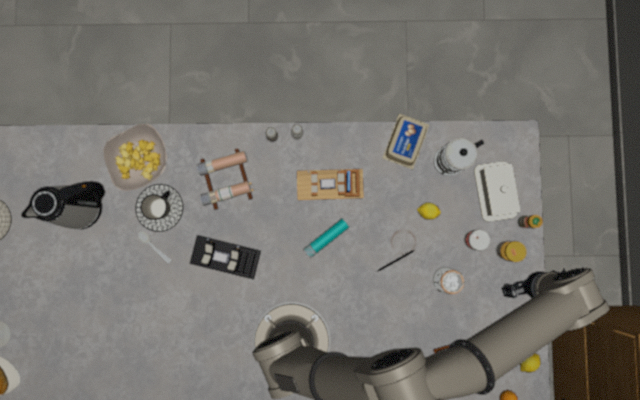

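View pics/side0.png

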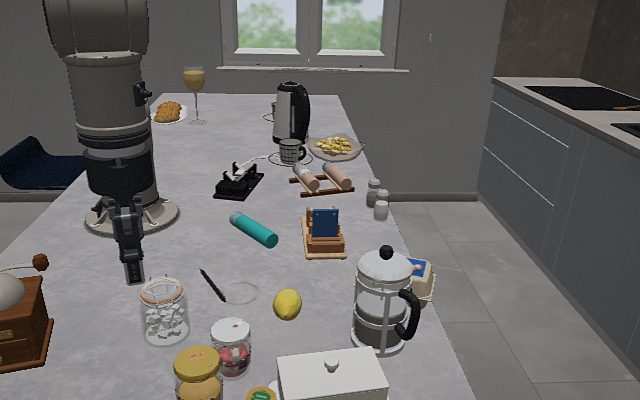

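The top view shows the beech press at about (330,184), with the blue plate at its right end (348,183). The rack is at (227,178), with two tubes: the upper one at (223,162) and the lower one at (227,193), which has a white band. The turquoise tube at (326,237) and the black press at (225,256) are decoys. The upper tube looks like the one with no label, so I'll check it in an enlarged crop.

```bash
python3 - <<'E'
import cv2,numpy as np
t=cv2.imread("pics/top0.png"); s=cv2.imread("pics/side0.png")
a=cv2.resize(t[143:215,190:370],(800,320),interpolation=cv2.INTER_CUBIC)
b=cv2.resize(s[155:265,280:360],(196,270),interpolation=cv2.INTER_CUBIC)
b=cv2.resize(s[155:265,230:390],(393,270),interpolation=cv2.INTER_CUBIC)
o=np.zeros((590,800,3),np.uint8);o[:320]=a;o[320:,:393]=b
cv2.imwrite("pics/crop1.png",o)
E
```

```text
(no output)
```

View pics/crop1.png

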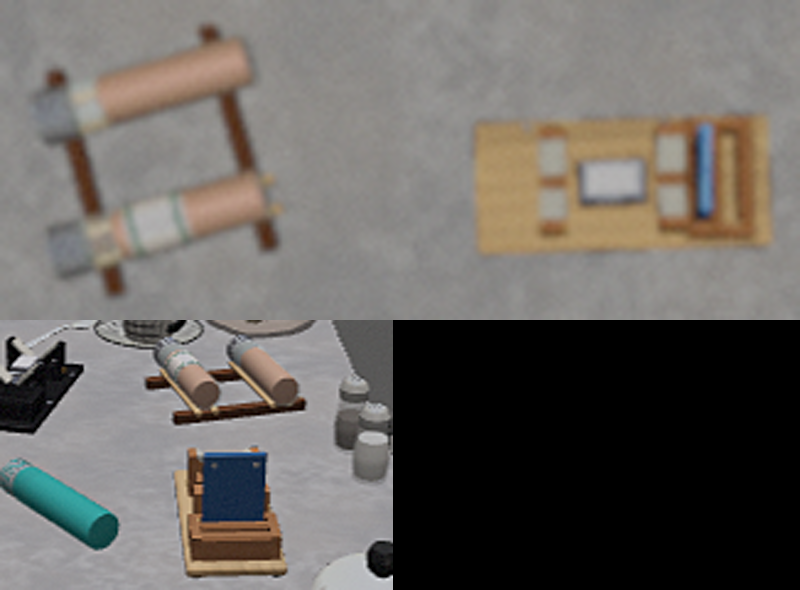

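```bash
cat > h.py <<'E'
import numpy as np
from scipy.spatial.transform import Rotation as R
from scipy.optimize import least_squares
T=dict(np.load("cams.npz")) if __import__("os").path.exists("cams.npz") else {}
def proj(n,P):
    fx,cx,cy=T[n+"k"]; M=T[n+"p"]; p=(np.atleast_2d(P)-M[:3,3])@M[:3,:3]
    return np.c_[cx-fx*p[:,0]/p[:,2], cy+fx*p[:,1]/p[:,2]]
def ray(n,uv,z):
    fx,cx,cy=T[n+"k"]; M=T[n+"p"]; d=M[:3,:3]@np.array([(uv[0]-cx)/fx,-(uv[1]-cy)/fx,-1])
    return M[:3,3]+d*(z-M[2,3])/d[2]
def move(o,pos,rot):
    """numbers of a row from state o (measured) to target"""
    A=R.from_rotvec(o["orientation"]); 
    return np.r_[(A.inv()*rot).as_rotvec()/np.pi, A.inv().apply(np.array(pos)-o["tcp_pos"])/0.4]
def down(yaw): # tool z down, tool y axis along world dir at angle yaw
    y=np.array([np.cos(yaw),np.sin(yaw),0]); z=np.array([0,0,-1.]); return R.from_matrix(np.c_[np.cross(y,z),y,z])
E
cat > fit.py <<'E'
from bench import r
import h; from h import *
np.set_printoptions(precision=4,suppress=True)
d={}
for n in("top","side"):
    f=r.grab_frame(n); d[n+"k"]=[f["fx"],f["cx"],f["cy"]]; d[n+"p"]=f["pose"]
np.savez("cams.npz",**d); h.T=d
t=lambda x,y:(190+x/4.444-.4,143+y/4.444-.4); s=lambda x,y:(230+x/2.456-.3,155+(y-320)/2.456-.3)
pts=[("top",t(475,122),(48,'+',12)),("top",t(476,253),(-48,'+',12)),("top",t(768,115),(48,'-',12)),("top",t(770,243),(-48,'-',12)),
("top",t(612,181),(0,0,48)),("top",t(552,132),(37,42,60)),("top",t(552,232),(-37,42,60)),("top",t(671,127),(37,42,60-120)) if 0 else ("top",t(671,179),(0,-42,40)),
("side",s(204,453),(-30,-68,107)),("side",s(266,451),(30,-68,107)),("side",s(186,573),(-48,'-',0)),("side",s(286,572),(48,'-',0))]
def w(q,P):
    x,y,z=P; y={'+':107+q[3],'-':-107+q[3]}.get(y,y); c,s_=np.cos(q[2]),np.sin(q[2])
    return np.array([q[0]+(c*x-s_*y)/1e3,q[1]+(s_*x+c*y)/1e3,z/1e3])
res=lambda q:np.concatenate([(proj(n,w(q,P))[0]-uv) for n,uv,P in pts])
S=least_squares(res,[.4,-.12,0,-7],x_scale=[.1,.1,.1,10],loss="soft_l1"); print(S.x); print(S.fun.reshape(-1,2))
cap=ray("top",t(38,117),.037);b=ray("top",t(251,61),.037)
print("tube",cap,b,np.linalg.norm(cap-b),"mid",(cap+b)/2,"yaw of y",np.arctan2(*(cap-b)[[1,0]]))
for P in(cap,b):print("side px",proj("side",P))
cap=ray("top",t(55,250),.037);b=ray("top",t(262,193),.037);print("lab",cap,b,np.linalg.norm(cap-b))
E
python3 fit.py
```

```text
[ 0.4958 -0.1174  0.0204 -7.0091]
[[-0.8261  0.1525]
 [-0.2925  0.3467]
 [-0.4447 -0.2546]
 [ 0.1696  0.628 ]
 [-0.1602 -0.344 ]
 [-0.3917 -1.0452]
 [ 0.2748 -0.006 ]
 [-0.1861 -0.04  ]
 [-0.3105  0.1339]
 [ 0.2553  0.6575]
 [-0.3142  1.6766]
 [ 0.1078  1.2762]]
tube [0.5457 0.2928 0.037 ] [0.5847 0.1401 0.037 ] 0.15759757255217802 mid [0.5652 0.2165 0.037 ] yaw of y 1.820681647640901
side px [[328.0064 165.3524]]
side px [[345.333  183.2868]]
lab [0.4501 0.2797 0.037 ] [0.4895 0.132  0.037 ] 0.15288652342349604
```

```bash
cat > go.py <<'E'
# usage: go.py yaw  px py z [..]: rows to press-frame points (mm, TCP) ; prefix w = world
import sys
from bench import r
from h import *
np.set_printoptions(precision=4,suppress=True)
PX,PY,PYAW=.4958,-.1174,.0204
def pw(x,y,z): c,s=np.cos(PYAW),np.sin(PYAW); return [PX+(c*x-s*y)/1e3,PY+(s*x+c*y)/1e3,z/1e3]
def wp(p): c,s=np.cos(PYAW),np.sin(PYAW); d=(np.array(p)[:2]-[PX,PY])*1e3; return np.array([c*d[0]+s*d[1],c*d[1]-s*d[0],p[2]*1e3])
o=r.get_obs()
y=R.from_rotvec(o["orientation"]).as_matrix()
print("t%.2f"%o["clock"],"tcp",o["tcp_pos"],"press mm",wp(o["tcp_pos"]),"yaw %.3f"%np.arctan2(y[1,1],y[0,1]),"z",y[:,2],"F",o["contact_force"],"M",o["moment"],"w %.4f"%o["grip_width"])
print("j",o["joints"])
if len(sys.argv)>1:
    rot=down(float(sys.argv[1]))
    for a in sys.argv[2:]:
        v=[float(k) for k in a.strip("w").split(",")]
        print(a,move(o,np.array(v)/1e3 if a[0]=="w" else pw(*v),rot))
E
python3 go.py -1.551 0,-64,200 0,-64,150 0,-64,78
```

```text
t0.20 tcp [ 0.2024 -0.6436  0.2307] press mm [-304.0491 -520.0797  230.7119] yaw -1.266 z [-0.0004  0.001  -1.    ] F [-0.9398  0.5615 -0.2855] M [-0.0321  0.01    0.05  ] w 0.0855
j [ 1.1579  0.4775  0.0224  1.556  -0.0115  1.1093 -0.0831]
0,-64,200 [-0.0003  0.0001  0.0907  1.0495 -0.8811  0.0776]
0,-64,150 [-0.0003  0.0001  0.0907  1.0495 -0.8809  0.2026]
0,-64,78 [-0.0003  0.0001  0.0907  1.0495 -0.8807  0.3826]
```

Call:
{"method": "apply_moves", "body": {"plan": [[[0,0,0.09,0.95,-0.8,0.05,-1],[0,0,0.09,0.95,-0.8,0.05,-1],[0,0,0.09,0.95,-0.8,0.05,-1],[0,0,0.09,0.95,-0.8,0.05,-1],[0,0,0.09,0.95,-0.8,0.05,-1],[0,0,0.09,0.95,-0.8,0.05,-1],[0,0,0.09,0.95,-0.8,0.05,-1],[0,0,0.09,0.95,-0.8,0.05,-1],[0,0,0.09,0.95,-0.8,0.05,-1],[0,0,0.09,0.95,-0.8,0.05,-1],[0,0,0.09,0.95,-0.8,0.05,-1],[0,0,0.09,0.95,-0.8,0.05,-1]]]}}

```text
clock: 1.2
tcp_pos: [0.4699, -0.2223, 0.2114]
orientation: [-3.141, -0.035, -0.001]
contact_force: [0.2, -0.9, -0.8]
grip_width: 0.0855
```

```bash
python3 go.py -1.551 0,-64,150 0,-64,78
```

```text
t1.20 tcp [ 0.4699 -0.2223  0.2114] press mm [ -28.0427 -104.3617  211.3912] yaw -1.548 z [ 0.0004  0.     -1.    ] F [ 0.2207 -0.9008 -0.7504] M [-0.0628 -0.0245  0.0185] w 0.0855
j [ 0.4492  0.251  -0.1493  1.9371  0.0451  0.9562 -1.2697]
0,-64,150 [-0.     -0.0001  0.0009  0.0703 -0.1007  0.1535]
0,-64,78 [-0.     -0.0001  0.0009  0.0702 -0.1007  0.3335]
```

Call:
{"method": "apply_moves", "body": {"plan": [[[0,0,0,0.07,-0.1,0.15,-1],[0,0,0,0.07,-0.1,0.15,-1],[0,0,0,0.07,-0.1,0.2,-1],[0,0,0,0.07,-0.1,0.28,-1],[0,0,0,0.07,-0.1,0.333,-1],[0,0,0,0.07,-0.1,0.333,-0.2],[0,0,0,0.07,-0.1,0.333,0.3],[0,0,0,0.07,-0.1,0.333,0.5]]], "force": 25}}

```text
clock: 1.87
tcp_pos: [0.497, -0.1844, 0.0793]
orientation: [3.141, 0.034, 0.002]
contact_force: [0.4, -1.2, -0.3]
grip_width: 0.0515
```

```bash
python3 go.py -1.551 0,-64,78; python3 - <<'E'
from bench import r
import cv2,numpy as np
a=r.grab_frame("side")["pixels"][170:270,270:400];b=r.grab_frame("top")["pixels"][150:220,290:380]
cv2.imwrite("pics/g1.png",np.hstack([cv2.resize(a,(400,308),interpolation=2),cv2.resize(b,(396,308),interpolation=2)]))
E
```

```text
t1.87 tcp [ 0.497  -0.1844  0.0793] press mm [ -0.207  -66.968   79.2679] yaw -1.549 z [ 0.0015 -0.0004 -1.    ] F [ 0.3932 -1.2059 -0.2903] M [-0.0024 -0.0054  0.0098] w 0.0515
j [ 0.3622  0.4482 -0.1545  2.0194  0.1064  0.6799 -1.4091]
0,-64,78 [ 0.0001 -0.0005  0.0006  0.0005 -0.0074  0.0032]
```

View pics/g1.png

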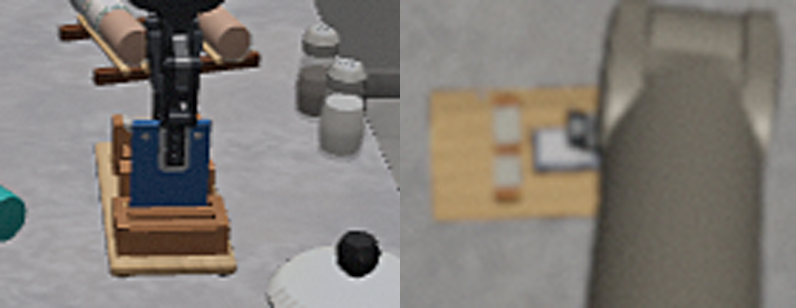

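The side crop shows the finger near the middle of the blue plate, finger at (176,150) and plate centre at (171,163). The top view is hidden by the arm. I'll close the gripper now.

Call:
{"method": "apply_moves", "body": {"plan": [[[0,0,0,0,-0.007,0.003,0.5],[0,0,0,0,-0.007,0.003,1],[0,0,0,0,-0.007,0.003,1],[0,0,0,0,-0.007,0.003,1],[0,0,0,0,-0.007,0.003,1],[0,0,0,0,-0.007,0.003,1],[0,0,0,0,-0.007,0.003,1]]], "force": 30}}

```text
clock: 2.55
tcp_pos: [0.4968, -0.1813, 0.0778]
orientation: [3.141, 0.035, 0.002]
contact_force: [-1.3, 1.4, 6.5]
grip_width: 0.0077
```

```bash
python3 go.py -1.551 0,-64,78
```

```text
t2.55 tcp [ 0.4968 -0.1813  0.0778] press mm [ -0.3457 -63.9419  77.8097] yaw -1.549 z [ 0.0014 -0.0004 -1.    ] F [-1.255   1.4203  6.5404] M [0.1915 0.2262 0.0299] w 0.0077
j [ 0.357   0.449  -0.1548  2.0229  0.1074  0.6757 -1.4152]
0,-64,78 [ 0.0001 -0.0004  0.0007  0.0009  0.0001 -0.0005]
```

Call:
{"method": "apply_moves", "body": {"plan": [[[0,0,0,0,0,-0.03,1],[0,0,0,0,0,-0.07,1],[0,0,0,0,0,-0.1,1],[0,0,0,0,0,-0.1,1],[0,0,0,0,0.02,-0.1,1],[0,0,0,0,0.05,-0.1,1],[0,0,0,0,0.05,-0.1,1],[0,0,0,0,0.05,-0.1,1],[0,0,0,0,0.05,-0.1,1]]]}}

```text
clock: 3.3
tcp_pos: [0.496, -0.2014, 0.1161]
orientation: [-3.141, -0.033, 0.002]
contact_force: [0.1, -0.1, -1.2]
grip_width: 0.0075
```

```bash
python3 go.py -1.549 0,-84,78;python3 - <<'E'
from bench import r
import cv2,numpy as np
a=r.grab_frame("side")["pixels"][170:270,270:400]
cv2.imwrite("pics/g2.png",cv2.resize(a,(650,500),interpolation=2))
E
```

```text
t3.30 tcp [ 0.496  -0.2014  0.1161] press mm [ -1.5313 -83.9725 116.1301] yaw -1.550 z [-0.0013  0.0005 -1.    ] F [ 0.0727 -0.0872 -1.1703] M [ 0.0105 -0.0663 -0.0197] w 0.0075
j [ 0.3966  0.4003 -0.157   1.983   0.0877  0.7661 -1.3612]
0,-84,78 [-0.0002  0.0004 -0.0002  0.004   0.0001  0.0953]
```

View pics/g2.png

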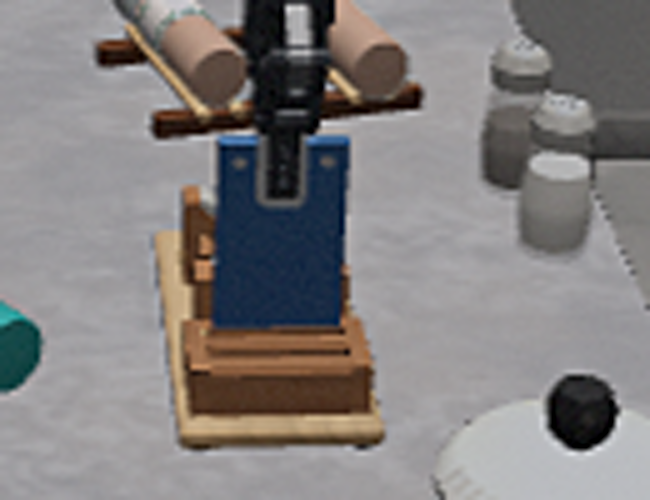

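The side crop shows the plate lifted clear and upright, lower edge at (213–337, 328), over the outer slot at (205–350, 345). Lowering it now.

Call:
{"method": "apply_moves", "body": {"plan": [[[0,0,0,0.003,0,0.02,1],[0,0,0,0.003,0,0.035,1],[0,0,0,0.003,0,0.05,1],[0,0,0,0.003,0,0.065,1],[0,0,0,0.003,0,0.08,1],[0,0,0,0.003,0,0.088,1],[0,0,0,0.003,0,0.094,1],[0,0,0,0.003,0,0.098,1],[0,0,0,0.003,0,0.098,1]]]}}

```text
clock: 4.1
tcp_pos: [0.4979, -0.2013, 0.0779]
orientation: [3.141, 0.034, 0.0]
contact_force: [0.0, -0.5, -1.5]
grip_width: 0.0073
```

```bash
python3 go.py -1.549 0,-84,78
```

```text
t4.10 tcp [ 0.4979 -0.2013  0.0779] press mm [  0.3727 -83.8786  77.9499] yaw -1.549 z [ 0.0002 -0.0002 -1.    ] F [ 0.0017 -0.5088 -1.4884] M [ 0.0053 -0.0259  0.0119] w 0.0073
j [ 0.3877  0.4595 -0.1493  2.0033  0.1045  0.6857 -1.3762]
0,-84,78 [ 0.0001 -0.0001  0.     -0.0009  0.0003 -0.0001]
```

Call:
{"method": "apply_moves", "body": {"plan": [[[0,0,0,0,0,0.004,1],[0,0,0,0,0,0.007,1],[0,0,0,0,0,0.009,1],[0,0,0,0,0,0.009,1]]]}}

```text
clock: 4.43
tcp_pos: [0.4984, -0.2019, 0.0777]
orientation: [3.14, 0.033, 0.002]
contact_force: [-10.2, 2.9, 32.9]
grip_width: 0.0075
```

Call:
{"method": "apply_moves", "body": {"plan": [[[0,0,0,0,0,0.002,1],[0,0,0,0,0,0.002,0.3],[0,0,0,0,0,0.002,-0.3],[0,0,0,0,0,0.002,-1],[0,0,0,0,0,-0.05,-1],[0,0,0,0,0,-0.15,-1],[0,0,0,0,0,-0.25,-1],[0,0,0,0,0,-0.32,-1],[0,0,0,0,0,-0.32,-1]]]}}

```text
clock: 5.18
tcp_pos: [0.5014, -0.2022, 0.2081]
orientation: [3.138, 0.034, 0.016]
contact_force: [1.4, -0.9, 0.8]
grip_width: 0.0851
```

```bash
python3 go.py 0.25 w565.2,216.5,200 w565.2,216.5,60 w565.2,216.5,20
```

```text
t5.18 tcp [ 0.5014 -0.2022  0.2081] press mm [  3.8745 -84.936  208.0907] yaw -1.549 z [ 0.01   -0.0032 -0.9999] F [ 1.3747 -0.8511  0.767 ] M [-0.0049 -0.0501 -0.0167] w 0.0851
j [ 0.407   0.284  -0.1668  1.9011  0.058   0.9505 -1.3355]
w565.2,216.5,200 [ 0.0036 -0.0013 -0.5726  0.182  -1.0432  0.0185]
w565.2,216.5,60 [ 0.0036 -0.0013 -0.5726  0.1786 -1.0444  0.3685]
w565.2,216.5,20 [ 0.0036 -0.0013 -0.5726  0.1776 -1.0447  0.4685]
```

Call:
{"method": "apply_moves", "body": {"plan": [[[0.003,-0.001,-0.57,0.18,-1,0,-1],[0.003,-0.001,-0.57,0.18,-1,0,-1],[0.003,-0.001,-0.57,0.18,-1,0,-1],[0.003,-0.001,-0.57,0.18,-1,0,-1],[0.003,-0.001,-0.57,0.18,-1,0,-1],[0.003,-0.001,-0.57,0.18,-1,0,-1],[0.003,-0.001,-0.57,0.18,-1,0,-1],[0.003,-0.001,-0.57,0.18,-1,0,-1],[0.003,-0.001,-0.57,0.18,-1,0,-1],[0.003,-0.001,-0.57,0.18,-1,0,-1],[0.003,-0.001,-0.57,0.18,-1,0,-1],[0.003,-0.001,-0.57,0.18,-1,0,-1]]]}}

```text
clock: 6.18
tcp_pos: [0.5601, 0.2037, 0.2011]
orientation: [-2.256, -2.173, 0.004]
contact_force: [-0.5, -1.2, -1.1]
grip_width: 0.0853
```

```bash
python3 go.py 0.25 w565.2,216.5,100 w565.2,216.5,20;python3 - <<'E'
from bench import r
import cv2,numpy as np
a=r.grab_frame("side")["pixels"][150:270,260:420];b=r.grab_frame("top")["pixels"][130:220,180:380]
cv2.imwrite("pics/g3.png",np.hstack([cv2.resize(a,(400,300),interpolation=2),cv2.resize(b,(400,180),interpolation=2) if 0 else cv2.copyMakeBorder(cv2.resize(b,(400,180),interpolation=2),0,120,0,0,0)]))
E
```

```text
t6.18 tcp [0.5601 0.2037 0.2011] press mm [ 70.8523 319.7376 201.1255] yaw -0.038 z [-0.0081  0.0051 -1.    ] F [-0.483  -1.2195 -1.1351] M [-0.0861 -0.0221 -0.0189] w 0.0853
j [ 0.0062  0.4466 -0.5987  1.7452  0.276   1.0411 -0.7262]
w565.2,216.5,100 [-0.0024 -0.0019 -0.0916  0.0312  0.0136  0.2529]
w565.2,216.5,20 [-0.0024 -0.0019 -0.0916  0.0303  0.0152  0.4529]
```

View pics/g3.png

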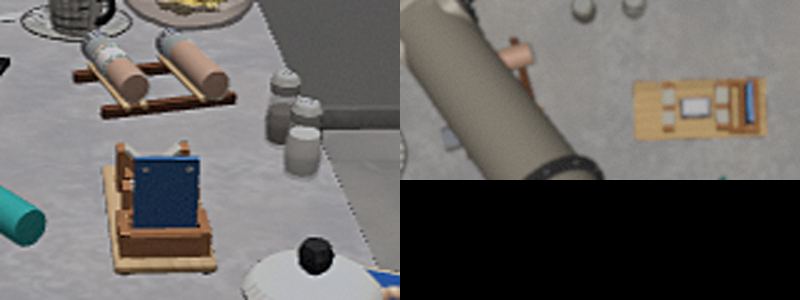

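The plate now stands in the outer slot, at about (167,192) in the side crop and (750,103) in the top crop. The rack is undisturbed. Descending to the plain tube.

Call:
{"method": "apply_moves", "body": {"plan": [[[-0.002,-0.002,-0.09,0.031,0.014,0.1,-1],[-0.002,-0.002,-0.09,0.031,0.014,0.2,-1],[-0.002,-0.002,-0.09,0.031,0.014,0.25,-1],[-0.002,-0.002,-0.09,0.031,0.014,0.25,-1],[-0.002,-0.002,-0.09,0.031,0.014,0.25,-1]]]}}

```text
clock: 6.7
tcp_pos: [0.5658, 0.212, 0.1011]
orientation: [-1.953, -2.461, 0.006]
contact_force: [1.1, 0.2, 1.6]
grip_width: 0.0851
```

```bash
python3 go.py 0.25 w565.2,216.5,50 w565.2,216.5,17;python3 - <<'E'
from bench import r
import cv2,numpy as np
a=r.grab_frame("side")["pixels"][110:210,270:400]
cv2.imwrite("pics/g4.png",cv2.resize(a,(650,500),interpolation=2))
E
```

```text
t6.70 tcp [0.5658 0.212  0.1011] press mm [ 76.697  327.8662 101.1083] yaw 0.229 z [-0.0026 -0.003  -1.    ] F [1.1482 0.2002 1.5736] M [ 0.0087 -0.0361 -0.0082] w 0.0851
j [-0.0171  0.5857 -0.6007  1.804   0.4173  0.8851 -0.5817]
w565.2,216.5,50 [-0.001   0.0007 -0.0066  0.0117  0.0015  0.1277]
w565.2,216.5,17 [-0.001   0.0007 -0.0066  0.0119  0.0018  0.2102]
```

View pics/g4.png

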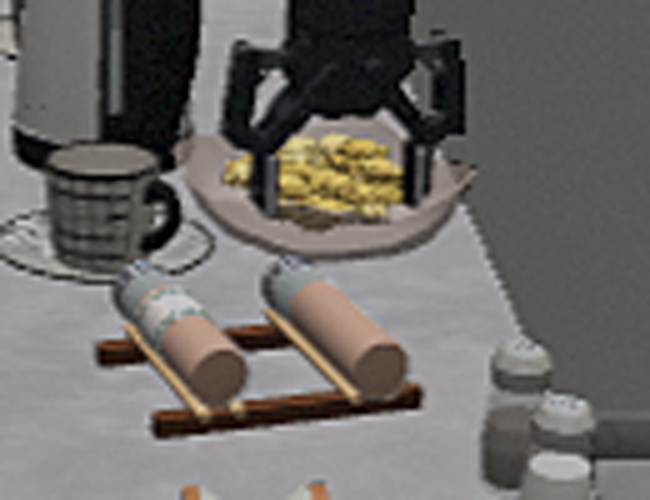

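The open fingers are centred at about x=340, above the middle of the plain tube at (335,325). Descending and gripping.

Call:
{"method": "apply_moves", "body": {"plan": [[[-0.001,0.001,-0.007,0.012,0.002,0.09,-1],[-0.001,0.001,-0.007,0.012,0.002,0.16,-1],[-0.001,0.001,-0.007,0.012,0.002,0.2,-1],[-0.001,0.001,-0.007,0.012,0.002,0.21,-1],[-0.001,0.001,-0.007,0.012,0.002,0.21,-0.4],[-0.001,0.001,-0.007,0.012,0.002,0.21,0],[-0.001,0.001,-0.007,0.012,0.002,0.21,0.3],[-0.001,0.001,-0.007,0.012,0.002,0.21,1],[-0.001,0.001,-0.007,0.012,0.002,0.21,1],[-0.001,0.001,-0.007,0.012,0.002,0.21,1]]], "force": 30}}

```text
clock: 7.58
tcp_pos: [0.5657, 0.2175, 0.0199]
orientation: [1.918, 2.486, 0.003]
contact_force: [-5.7, -1.8, 9.8]
grip_width: 0.0393
```

```bash
python3 go.py 0.25 w565.2,216.5,17
```

```text
t7.58 tcp [0.5657 0.2175 0.0199] press mm [ 76.6825 333.3673  19.9358] yaw 0.256 z [ 0.0025  0.0006 -1.    ] F [-5.7155 -1.7886  9.8463] M [-0.5395  1.135   0.1417] w 0.0393
j [-0.0683  0.6944 -0.5442  1.8404  0.5104  0.7469 -0.6362]
w565.2,216.5,17 [ 0.0008  0.      0.002  -0.002  -0.0018  0.0073]
```

Call:
{"method": "apply_moves", "body": {"plan": [[[0,0,0,0,0,0,1],[0,0,0,0,0,-0.03,1],[0,0,0,0,0,-0.1,1],[0,0,0,0,0,-0.2,1],[0,0,0,0,0,-0.3,1],[0,0,0,0,0,-0.37,1],[0,0,0,0,0,-0.37,1]]], "force": 60}}

```text
clock: 8.17
tcp_pos: [0.5694, 0.2197, 0.1743]
orientation: [1.916, 2.481, 0.021]
contact_force: [-0.1, 1.1, -0.6]
grip_width: 0.0382
```

```bash
python3 go.py 0.020 0,20,168;
```

```text
t8.17 tcp [0.5694 0.2197 0.1743] press mm [ 80.4489 335.4833 174.3299] yaw 0.256 z [ 0.014   0.0065 -0.9999] F [-0.0833  1.0582 -0.5583] M [ 0.0458 -0.0423  0.0407] w 0.0382
j [ 0.0166  0.5024 -0.653   1.7494  0.3588  0.9952 -0.5151]
0,20,168 [ 0.0047 -0.0015  0.075  -0.7202 -0.3795  0.0081]
```

Call:
{"method": "apply_moves", "body": {"plan": [[[0.005,-0.001,0.075,-0.72,-0.38,0.01,1],[0.005,-0.001,0.075,-0.72,-0.38,0.01,1],[0.005,-0.001,0.075,-0.72,-0.38,0.01,1],[0.005,-0.001,0.075,-0.72,-0.38,0.01,1],[0.005,-0.001,0.075,-0.72,-0.38,0.01,1],[0.005,-0.001,0.075,-0.72,-0.38,0.01,1],[0.005,-0.001,0.075,-0.72,-0.38,0.01,1],[0.005,-0.001,0.075,-0.72,-0.38,0.01,1],[0.005,-0.001,0.075,-0.72,-0.38,0.01,1],[0.005,-0.001,0.075,-0.72,-0.38,0.01,1],[0.005,-0.001,0.075,-0.72,-0.38,0.01,1]]]}}

```text
clock: 9.08
tcp_pos: [0.4918, -0.0994, 0.1618]
orientation: [-2.195, -2.239, 0.017]
contact_force: [1.0, 0.3, -1.7]
grip_width: 0.0383
```

```bash
python3 go.py 0.0204 0,12,100;python3 - <<'E'
from bench import r
import cv2,numpy as np
a=r.grab_frame("side")["pixels"][140:270,250:400];b=r.grab_frame("top")["pixels"][140:220,250:380]
cv2.imwrite("pics/g5.png",np.hstack([cv2.resize(a,(400,347),interpolation=2),cv2.copyMakeBorder(cv2.resize(b,(400,246),interpolation=2),0,101,0,0,0)]))
E
```

```text
t9.08 tcp [ 0.4918 -0.0994  0.1618] press mm [ -3.6173  18.0732 161.8012] yaw 0.020 z [-0.0118 -0.0033 -0.9999] F [ 1.0466  0.3459 -1.7106] M [-0.0004 -0.0523 -0.0044] w 0.0383
j [ 0.5408  0.337  -0.5586  1.9945  0.233   0.8838 -0.1235]
0,12,100 [-0.0038  0.001  -0.0001 -0.0147  0.0109  0.1544]
```

View pics/g5.png

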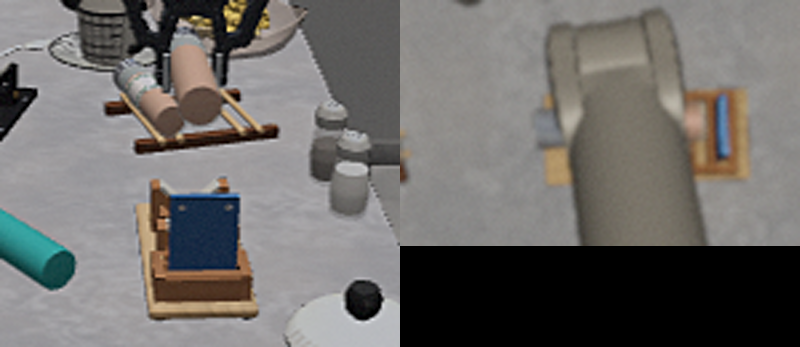

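The side crop shows the plain tube held level above the press, base disc at (200,105). The labelled tube is still on the rack. In the top crop the cap end is at about (535,127), the base end at about (705,122) and the plate at (722,127).

```bash
python3 - <<'E'
from h import *
PX,PY,a=.4958,-.1174,.0204
def wp(p): c,s=np.cos(a),np.sin(a); d=(np.array(p)[:2]-[PX,PY])*1e3; return c*d[0]+s*d[1],c*d[1]-s*d[0]
for u,v in((135,127),(305,122)): print(wp(ray("top",(250+u/3.077-.3,140+v/3.077-.3),.179)))
print(wp(ray("side",(250+200/2.667-.3,140+105/2.667-.3),.179)), "plate",wp(ray("top",(250+322/3.077-.3,140+127/3.077-.3),.107)))
E
```

```text
(np.float64(-4.169233592088526), np.float64(98.37354374686926))
(np.float64(-4.227792904837201), np.float64(-61.84666547740478))
(np.float64(-3.5737992406897927), np.float64(-62.8390518532775)) plate (np.float64(-2.1744909334976272), np.float64(-82.13964563006367))
```

Call:
{"method": "apply_moves", "body": {"plan": [[[-0.004,0.001,0,-0.01,0.01,0.06,1],[-0.004,0.001,0,-0.015,0.011,0.13,1],[-0.004,0.001,0,-0.02,0.011,0.2,1],[-0.004,0.001,0,-0.025,0.011,0.24,1],[-0.004,0.001,0,-0.025,0.011,0.26,1],[-0.004,0.001,0,-0.025,0.011,0.26,1],[-0.004,0.001,0,-0.025,0.011,0.26,1]]]}}

```text
clock: 9.77
tcp_pos: [0.4956, -0.109, 0.0578]
orientation: [2.197, 2.246, 0.001]
contact_force: [-0.3, 0.0, -0.6]
grip_width: 0.0387
```

```bash
python3 go.py 0.0204 0,2,50 0,0,48 0,0,45
```

```text
t9.77 tcp [ 0.4956 -0.109   0.0578] press mm [-0.0337  8.3803 57.8123] yaw 0.022 z [ 0.0003  0.0003 -1.    ] F [-0.3272  0.0293 -0.6229] M [-0.0151 -0.03    0.0501] w 0.0387
j [ 0.4857  0.496  -0.4828  2.0626  0.3659  0.6648 -0.217 ]
0,2,50 [ 0.0001 -0.0001  0.0005 -0.016   0.0001  0.0195]
0,0,48 [ 0.0001 -0.0001  0.0005 -0.021   0.      0.0245]
0,0,45 [ 0.0001 -0.0001  0.0005 -0.021   0.      0.032 ]
```

Call:
{"method": "apply_moves", "body": {"plan": [[[0,0,0,-0.008,0,0.01,1],[0,0,0,-0.016,0,0.02,1],[0,0,0,-0.016,0,0.022,1],[0,0,0,-0.016,0,0.022,1]]]}}

```text
clock: 10.1
tcp_pos: [0.4957, -0.1173, 0.0491]
orientation: [2.199, 2.242, 0.0]
contact_force: [-0.1, -1.4, 1.0]
grip_width: 0.0382
```

Call:
{"method": "apply_moves", "body": {"plan": [[[0,0,0,-0.004,0,0,1],[0,0,0,-0.006,0,0,1],[0,0,0,-0.006,0,0,1]]]}}

```text
clock: 10.35
tcp_pos: [0.4954, -0.119, 0.0489]
orientation: [2.198, 2.243, 0.0]
contact_force: [1.3, -0.0, 0.2]
grip_width: 0.0387
```

```bash
python3 go.py 0.0204 0,-1,49 0,0,45
```

```text
t10.35 tcp [ 0.4954 -0.119   0.0489] press mm [-0.4431 -1.6    48.9006] yaw 0.020 z [ 0.0005 -0.0002 -1.    ] F [ 1.2614 -0.0272  0.1879] M [ 0.0614 -0.1303  0.029 ] w 0.0387
j [ 0.4952  0.5125 -0.472   2.0625  0.3782  0.6489 -0.2096]
0,-1,49 [ 0.0002  0.0001 -0.      0.0015  0.0011 -0.0002]
0,0,45 [ 0.0002  0.0001 -0.      0.004   0.0011  0.0098]
```

Call:
{"method": "apply_moves", "body": {"plan": [[[0,0,0,-0.003,0,0,1],[0,0,0,-0.005,0,0,1],[0,0,0,-0.005,0,0,1]]]}}

```text
clock: 10.6
tcp_pos: [0.4953, -0.1207, 0.0487]
orientation: [-2.198, -2.244, -0.0]
contact_force: [0.2, 1.9, 1.0]
grip_width: 0.0384
```

Call:
{"method": "apply_moves", "body": {"plan": [[[0,0,0,-0.003,0,0,1],[0,0,0,-0.004,0,0,1],[0,0,0,-0.004,0,0,1]]]}}

```text
clock: 10.85
tcp_pos: [0.4953, -0.1209, 0.0487]
orientation: [-2.197, -2.244, -0.002]
contact_force: [-0.6, 7.5, 3.2]
grip_width: 0.0383
```

Call:
{"method": "apply_moves", "body": {"plan": [[[0,0,0,0,0,0.004,1],[0,0,0,0,0,0.007,1],[0,0,0,0,0,0.007,1]]]}}

```text
clock: 11.1
tcp_pos: [0.4962, -0.1206, 0.0466]
orientation: [2.198, 2.245, 0.004]
contact_force: [-0.9, 7.8, 7.6]
grip_width: 0.0385
```

Call:
{"method": "apply_moves", "body": {"plan": [[[0,0,0,0,0,0.003,1],[0,0,0,0,0,0.005,1],[0,0,0,0,0,0.005,1]]]}}

```text
clock: 11.35
tcp_pos: [0.4972, -0.1205, 0.0453]
orientation: [2.197, 2.244, 0.005]
contact_force: [-0.2, 8.2, 12.1]
grip_width: 0.0388
```

```bash
python3 go.py 0.0204 0,0,45
```

```text
t11.35 tcp [ 0.4972 -0.1205  0.0453] press mm [ 1.3329 -3.0895 45.3228] yaw 0.021 z [ 0.0035  0.0015 -1.    ] F [-0.1758  8.1956 12.0532] M [ 1.5358  0.1815 -0.3768] w 0.0388
j [ 0.4961  0.5201 -0.4693  2.0611  0.3825  0.6404 -0.2088]
0,0,45 [ 0.0011 -0.0005  0.0002  0.0077 -0.0033  0.0008]
```

Call:
{"method": "apply_moves", "body": {"plan": [[[0,0,0,0,0,0.003,1],[0,0,0,0,0,0.005,1],[0,0,0,0,0,0.005,1],[0,0,0,0,0,0.005,1]]]}}

```text
clock: 11.68
tcp_pos: [0.4975, -0.1204, 0.0449]
orientation: [2.198, 2.242, 0.005]
contact_force: [-7.4, 9.2, 32.4]
grip_width: 0.0385
```

Call:
{"method": "apply_moves", "body": {"plan": [[[0,0,0,0,0,0.003,1],[0,0,0,0,0,0.004,1],[0,0,0,0,0,0.004,1],[0,0,0,0,0,0.004,1]]]}}

```text
clock: 12.02
tcp_pos: [0.4976, -0.1204, 0.0447]
orientation: [2.197, 2.241, 0.004]
contact_force: [-12.4, 10.5, 51.1]
grip_width: 0.0384
```

```bash
python3 go.py 0.0204 0,0,45
```

```text
t12.02 tcp [ 0.4976 -0.1204  0.0447] press mm [ 1.7284 -3.025  44.7431] yaw 0.020 z [ 0.0041 -0.0003 -1.    ] F [-12.4434  10.5002  51.1369] M [ 1.8789  2.5724 -0.7775] w 0.0384
j [ 0.4932  0.5208 -0.4674  2.0614  0.3855  0.6387 -0.2138]
0,0,45 [ 0.0013  0.0001 -0.0002  0.0076 -0.0043 -0.0007]
```

Call:
{"method": "apply_moves", "body": {"plan": [[[0,0,0,0,-0.002,0,1],[0,0,0,0.001,-0.003,-0.001,1],[0,0,0,0.001,-0.003,-0.002,1],[0,0,0,0.001,-0.003,-0.002,1]]]}}

```text
clock: 12.35
tcp_pos: [0.4976, -0.1204, 0.0448]
orientation: [2.196, 2.24, 0.007]
contact_force: [-6.3, 8.8, 37.0]
grip_width: 0.0384
```

```bash
python3 go.py 0.0204 0,0,45;python3 - <<'E'
from bench import r
import cv2,numpy as np
a=r.grab_frame("side")["pixels"][165:255,270:390];b=r.grab_frame("top")["pixels"][155:215,290:370]
cv2.imwrite("pics/g6.png",np.hstack([cv2.resize(a,(400,300),interpolation=2),cv2.resize(b,(400,300),interpolation=2)]))
E
```

```text
t12.35 tcp [ 0.4976 -0.1204  0.0448] press mm [ 1.6973 -3.0059 44.8484] yaw 0.020 z [ 0.0066  0.0001 -1.    ] F [-6.3386  8.8049 37.0117] M [ 1.579   1.1461 -0.7578] w 0.0384
j [ 0.494   0.5197 -0.4675  2.0632  0.3854  0.6355 -0.2135]
0,0,45 [ 0.0021 -0.     -0.0002  0.0075 -0.0042 -0.0004]
```

View pics/g6.png

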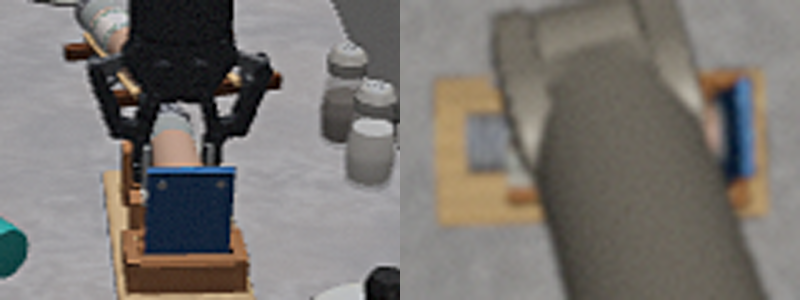

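The tube is seated in the V and the plate stands behind its base. But the plate's top looks shifted outward in the top crop, around (745,127), so it may be leaning. I'll measure that.

```bash
python3 - <<'E'
from bench import r
import cv2; from h import *
PX,PY,a=.4958,-.1174,.0204
def wp(p): c,s=np.cos(a),np.sin(a); d=(np.array(p)[:2]-[PX,PY])*1e3; return np.round([c*d[0]+s*d[1],c*d[1]-s*d[0]],1)
im=r.grab_frame("top")["pixels"]
for name,I in(("start",cv2.imread("pics/top0.png")),("now",im)):
    print(name); 
    for v in(180,185): print([tuple(int(k) for k in I[v,u]) for u in range(344,366)])
# edges for upright plate in outer slot
for P in((0,-80,107),(0,-88,107),(0,-80,38),(0,-60,107),(0,-68,107)):
    c,s=np.cos(a),np.sin(a);x,y,z=P
    print(P,proj("top",[PX+(c*x-s*y)/1e3,PY+(s*x+c*y)/1e3,z/1e3]))
E
```

```text
start
[(87, 107, 127), (47, 72, 107), (53, 55, 74), (112, 83, 58), (159, 123, 86), (159, 126, 104), (109, 102, 116), (63, 91, 131), (78, 121, 151), (95, 135, 162), (93, 131, 158), (68, 101, 130), (54, 87, 123), (57, 92, 136), (58, 98, 138), (77, 115, 148), (94, 135, 163), (100, 141, 166), (102, 133, 157), (116, 129, 137), (136, 139, 141), (139, 139, 141)]
[(89, 107, 130), (48, 77, 115), (56, 62, 84), (118, 95, 72), (166, 136, 97), (159, 128, 96), (107, 92, 104), (66, 95, 132), (75, 116, 149), (91, 134, 160), (90, 128, 155), (70, 102, 130), (51, 83, 119), (56, 90, 135), (56, 94, 138), (72, 109, 143), (91, 133, 158), (97, 137, 165), (104, 137, 160), (110, 126, 140), (128, 130, 134), (136, 138, 139)]
now
[(88, 99, 103), (83, 90, 98), (80, 88, 96), (80, 89, 94), (75, 84, 87), (79, 86, 90), (89, 100, 112), (114, 129, 152), (133, 147, 174), (123, 128, 146), (100, 96, 98), (63, 51, 43), (50, 30, 18), (84, 58, 30), (127, 92, 57), (152, 116, 83), (141, 126, 124), (111, 137, 161), (106, 139, 163), (120, 131, 143), (138, 139, 140), (142, 145, 146)]
[(88, 97, 103), (85, 93, 99), (89, 98, 104), (81, 92, 95), (82, 90, 95), (80, 89, 94), (73, 81, 86), (72, 80, 86), (83, 95, 103), (104, 106, 114), (91, 90, 84), (64, 54, 47), (45, 31, 10), (61, 38, 23), (111, 79, 50), (148, 110, 74), (148, 125, 119), (118, 138, 159), (99, 138, 161), (111, 129, 145), (131, 135, 137), (140, 143, 144)]
(0, -80, 107) [[353.6180219 180.2825949]]
(0, -88, 107) [[356.25294162 180.20417083]]
(0, -80, 38) [[352.37460174 182.5362389 ]]
(0, -60, 107) [[347.03141259 180.47863453]]
(0, -68, 107) [[349.66593804 180.4002222 ]]
```

The plate's bright top strip is about 4 px (roughly 12 mm) further out than an upright plate's would be. So my push tipped it against the slot's play, about 7° of lean. I'll lift the tube slightly, back off, and see whether it rights itself.

Call:
{"method": "apply_moves", "body": {"plan": [[[-0.001,0,0,0,-0.002,-0.01,1],[0.002,0,0,0,-0.004,-0.018,1],[0.002,0,0,0.006,-0.004,-0.018,1],[0.002,0,0,0.013,-0.004,-0.018,1],[0.002,0,0,0.02,-0.004,-0.018,1],[0.002,0,0,0.02,-0.004,-0.018,1],[0.002,0,0,0.02,-0.004,-0.018,1]]]}}

```text
clock: 13.08
tcp_pos: [0.4934, -0.1145, 0.0485]
orientation: [-2.197, -2.242, 0.005]
contact_force: [4.7, -2.4, 5.1]
grip_width: 0.0384
```

```bash
cat > pl.py <<'E'
from bench import r
import cv2; from h import *
I=r.grab_frame("top")["pixels"].astype(int)
for v in(176,180,185):
    d=np.clip(I[v,340:368,0]-I[v,340:368,2]-15,0,None)*(I[v,340:368,0]>85); print(v,"top strip u %.2f"%((np.arange(340,368)*d).sum()/max(d.sum(),1)),d.sum())
E
python3 pl.py; python3 go.py 0.0204 0,0,45
```

```text
176 top strip u 357.98 160
180 top strip u 357.99 167
185 top strip u 358.08 143
t13.13 tcp [ 0.4934 -0.1146  0.0485] press mm [-2.3552  2.8816 48.5217] yaw 0.020 z [-0.0043 -0.0006 -1.    ] F [ 4.7902 -1.9952  3.6386] M [-0.3398 -1.0644 -0.1999] w 0.0384
j [ 0.4868  0.5114 -0.4722  2.0661  0.3776  0.6512 -0.2189]
0,0,45 [-0.0014  0.0002 -0.0002 -0.0072  0.0059  0.0088]
```

The plate still leans after the tube backed off. I'll carry the tube over and use its cap end to nudge the plate's top back upright from the outside.

```bash
python3 go.py 0.0204 0,3,165 0,-200,165 0,-200,85;python3 - <<'E'
from h import *
for u in((430,210),(462,152),(408,140)):print(ray("top",u,.04))
E
```

```text
t13.13 tcp [ 0.4934 -0.1146  0.0485] press mm [-2.3552  2.8816 48.5217] yaw 0.020 z [-0.0043 -0.0006 -1.    ] F [ 4.7902 -1.9952  3.6386] M [-0.3398 -1.0644 -0.1999] w 0.0384
j [ 0.4868  0.5114 -0.4722  2.0661  0.3776  0.6512 -0.2189]
0,3,165 [-0.0014  0.0002 -0.0002  0.0001  0.0046 -0.2912]
0,-200,165 [-0.0014  0.0002 -0.0002 -0.5074  0.0049 -0.2909]
0,-200,85 [-0.0014  0.0002 -0.0002 -0.5073  0.0058 -0.0909]
[ 0.40808652 -0.44023516  0.04      ]
[ 0.59129887 -0.54632344  0.04      ]
[ 0.63154906 -0.37605279  0.04      ]
```

Call:
{"method": "apply_moves", "body": {"plan": [[[-0.001,0,0,0,0.004,-0.08,1],[-0.001,0,0,0,0.004,-0.17,1],[-0.001,0,0,0,0.004,-0.26,1],[-0.001,0,0,0,0.004,-0.3,1],[-0.001,0,0,-0.1,0.004,-0.3,1],[-0.001,0,0,-0.2,0.004,-0.3,1],[-0.001,0,0,-0.3,0.004,-0.3,1],[-0.001,0,0,-0.4,0.004,-0.3,1],[-0.001,0,0,-0.47,0.004,-0.3,1],[-0.001,0,0,-0.51,0.005,-0.3,1],[-0.001,0,0,-0.51,0.005,-0.3,1],[-0.001,0,0,-0.51,0.005,-0.3,1]]]}}

```text
clock: 14.13
tcp_pos: [0.4977, -0.3173, 0.1667]
orientation: [-2.195, -2.238, 0.005]
contact_force: [0.2, 0.6, -3.1]
grip_width: 0.0384
```

```bash
python3 go.py 0.0204 0,-200,87 0,-175,87 0,-167,87; python3 pl.py
```

```text
t14.13 tcp [ 0.4977 -0.3173  0.1667] press mm [  -2.1934 -199.8939  166.6534] yaw 0.019 z [-0.0066  0.0023 -1.    ] F [ 0.1872  0.6077 -3.0734] M [ 0.0489 -0.0056  0.0078] w 0.0384
j [ 0.8239  0.4531 -0.4721  1.7955  0.2462  0.9585  0.2681]
0,-200,87 [-0.0021 -0.0008 -0.0003 -0.0007  0.0068  0.1991]
0,-175,87 [-0.0021 -0.0008 -0.0003  0.0618  0.0067  0.1992]
0,-167,87 [-0.0021 -0.0008 -0.0003  0.0818  0.0067  0.1993]
176 top strip u 357.97 156
180 top strip u 357.99 167
185 top strip u 358.09 147
```

Call:
{"method": "apply_moves", "body": {"plan": [[[-0.002,-0.001,0,0,0.006,0.1,1],[-0.002,-0.001,0,0,0.006,0.18,1],[-0.002,-0.001,0,0,0.006,0.199,1],[-0.002,-0.001,0,0.02,0.006,0.199,1],[-0.002,-0.001,0,0.04,0.006,0.199,1],[-0.002,-0.001,0,0.052,0.006,0.199,1],[-0.002,-0.001,0,0.06,0.006,0.199,1],[-0.002,-0.001,0,0.068,0.006,0.199,1],[-0.002,-0.001,0,0.074,0.006,0.199,1],[-0.002,-0.001,0,0.078,0.006,0.199,1],[-0.002,-0.001,0,0.078,0.006,0.199,1]]]}}

```text
clock: 15.1
tcp_pos: [0.5007, -0.2867, 0.089]
orientation: [2.195, 2.241, -0.0]
contact_force: [0.6, -0.1, -2.2]
grip_width: 0.0386
```

```bash
python3 go.py 0.0204 0,-167,87;  python3 pl.py
```

```text
t15.10 tcp [ 0.5007 -0.2867  0.089 ] press mm [   1.4877 -169.3701   88.9805] yaw 0.021 z [ 0.0034 -0.0036 -1.    ] F [ 0.5606 -0.1225 -2.2126] M [-0.0133  0.003   0.055 ] w 0.0386
j [ 0.7534  0.5277 -0.444   1.8908  0.3136  0.7867  0.1599]
0,-167,87 [ 0.0011  0.0012  0.      0.0059 -0.0037  0.0049]
176 top strip u 354.24 204
180 top strip u 354.45 190
185 top strip u 355.07 182
```

The strip is now at about u 354.6, against 354.9 expected for upright. I'll retract and take the tube back.

Call:
{"method": "apply_moves", "body": {"plan": [[[0,0,0,-0.03,0,0,1],[0,0,0,-0.05,0,0,1],[0,0,0,-0.05,0,-0.08,1],[0,0,0,-0.05,0,-0.16,1],[0,0,0,-0.05,0,-0.2,1],[0,0,0,-0.05,0,-0.2,1]]]}}

```text
clock: 15.65
tcp_pos: [0.5031, -0.3094, 0.1729]
orientation: [2.193, 2.233, 0.002]
contact_force: [1.0, -0.1, -2.0]
grip_width: 0.0383
```

```bash
python3 go.py 0.0204 0,14,165 2,14,165;  python3 pl.py
```

```text
t15.65 tcp [ 0.5031 -0.3094  0.1729] press mm [   3.38   -192.0878  172.8904] yaw 0.018 z [ 0.0095 -0.0074 -0.9999] F [ 1.0292 -0.122  -1.9803] M [ 0.0142 -0.0789 -0.0064] w 0.0383
j [ 0.8141  0.4377 -0.4779  1.8037  0.2467  0.947   0.25  ]
0,14,165 [ 0.003   0.0024 -0.0007  0.5153 -0.0097  0.0158]
2,14,165 [ 0.003   0.0024 -0.0007  0.5153 -0.0047  0.0158]
176 top strip u 354.01 141
180 top strip u 354.06 144
185 top strip u 354.11 147
```

Call:
{"method": "apply_moves", "body": {"plan": [[[0.003,0.002,-0.001,0.1,-0.005,0.01,1],[0.003,0.002,-0.001,0.2,-0.005,0.015,1],[0.003,0.002,-0.001,0.3,-0.005,0.015,1],[0.003,0.002,-0.001,0.4,-0.005,0.015,1],[0.003,0.002,-0.001,0.48,-0.005,0.015,1],[0.003,0.002,-0.001,0.515,-0.005,0.015,1],[0.003,0.002,-0.001,0.515,-0.005,0.1,1],[0.003,0.002,-0.001,0.515,-0.005,0.2,1],[0.003,0.002,-0.001,0.515,-0.005,0.27,1],[0.003,0.002,-0.001,0.515,-0.005,0.28,1],[0.003,0.002,-0.001,0.515,-0.005,0.28,1]]]}}

```text
clock: 16.62
tcp_pos: [0.4931, -0.1012, 0.0538]
orientation: [-2.188, -2.239, 0.009]
contact_force: [-0.4, 0.3, -1.6]
grip_width: 0.0381
```

```bash
python3 go.py 0.0204 1.5,2,50 1.5,1,49;  python3 pl.py; python3 - <<'E'
import cv2,numpy as np
I=cv2.imread("pics/top0.png").astype(int)
for v in(176,180,185):
    d=np.clip(I[v,340:368,0]-I[v,340:368,2]-15,0,None)*(I[v,340:368,0]>85); print("start",(np.arange(340,368)*d).sum()/d.sum())
E
```

```text
t16.62 tcp [ 0.4931 -0.1012  0.0538] press mm [-2.4089 16.246  53.8152] yaw 0.023 z [-0.0118  0.0039 -0.9999] F [-0.4131  0.3426 -1.6464] M [-0.0136  0.0045  0.0161] w 0.0381
j [ 0.4767  0.5044 -0.4888  2.064   0.3684  0.6698 -0.2324]
1.5,2,50 [-0.0037 -0.0013  0.0009 -0.0357  0.0098  0.0093]
1.5,1,49 [-0.0037 -0.0013  0.0009 -0.0382  0.0098  0.0118]
176 top strip u 353.97 138
180 top strip u 354.06 144
185 top strip u 354.10 153
start 347.8955223880597
start 348.007299270073
start 348.1278195488722
```

Call:
{"method": "apply_moves", "body": {"plan": [[[-0.003,-0.001,0,-0.02,0.008,0.005,1],[-0.004,-0.001,0.001,-0.032,0.01,0.011,1],[-0.004,-0.001,0.001,-0.035,0.01,0.012,1],[-0.004,-0.001,0.001,-0.035,0.01,0.012,1],[-0.004,-0.001,0.001,-0.035,0.01,0.012,1]]]}}

```text
clock: 17.08
tcp_pos: [0.4995, -0.1154, 0.0517]
orientation: [2.196, 2.239, 0.007]
contact_force: [-0.1, -0.3, -2.0]
grip_width: 0.0383
```

```bash
python3 go.py 0.0204 1.7,2,48 1.7,1,48;  python3 pl.py
```

```text
t17.08 tcp [ 0.4995 -0.1154  0.0517] press mm [ 3.6921  1.9309 51.7048] yaw 0.020 z [ 0.007  -0.0005 -1.    ] F [-0.1209 -0.2798 -1.9994] M [ 0.0349 -0.0482 -0.0196] w 0.0383
j [ 0.4932  0.5101 -0.4793  2.0586  0.381   0.6505 -0.22  ]
1.7,2,48 [ 0.0022  0.0002 -0.0003  0.0002 -0.005   0.0092]
1.7,1,48 [ 0.0022  0.0002 -0.0003 -0.0023 -0.005   0.0092]
176 top strip u 358.00 154
180 top strip u 358.01 169
185 top strip u 358.10 150
```

The strip went back to 358, so the quick approach bumped the plate over again. I'll repeat the nudge and then approach slowly.

```bash
python3 go.py 0.0204 0,3,165 0,-200,165 0,-200,87 0,-169,87
```

```text
t17.13 tcp [ 0.4994 -0.1151  0.0516] press mm [ 3.6395  2.2286 51.5922] yaw 0.020 z [ 0.0068 -0.0003 -1.    ] F [-0.5902 -0.0035 -2.0201] M [ 0.0081 -0.0227 -0.0189] w 0.0383
j [ 0.4929  0.5103 -0.4795  2.0588  0.381   0.6504 -0.2201]
0,3,165 [ 0.0022  0.0001 -0.0001  0.0018 -0.0072 -0.2836]
0,-200,165 [ 0.0022  0.0001 -0.0001 -0.5057 -0.007  -0.2834]
0,-200,87 [ 0.0022  0.0001 -0.0001 -0.5056 -0.0083 -0.0884]
0,-169,87 [ 0.0022  0.0001 -0.0001 -0.4281 -0.0084 -0.0884]
```

Call:
{"method": "apply_moves", "body": {"plan": [[[0.002,0,0,0.01,-0.006,-0.08,1],[0.002,0,0,0.01,-0.01,-0.17,1],[0.002,0,0,0,-0.01,-0.26,1],[0.002,0,0,0,-0.01,-0.29,1],[0.002,0,0,-0.1,-0.01,-0.29,1],[0.002,0,0,-0.2,-0.01,-0.29,1],[0.002,0,0,-0.3,-0.01,-0.29,1],[0.002,0,0,-0.4,-0.01,-0.29,1],[0.002,0,0,-0.47,-0.01,-0.29,1],[0.002,0,0,-0.505,-0.01,-0.29,1],[0.002,0,0,-0.505,-0.01,-0.29,1],[0.002,0,0,-0.505,-0.01,-0.29,1]]]}}

```text
clock: 18.13
tcp_pos: [0.4984, -0.3166, 0.1666]
orientation: [-2.199, -2.242, -0.0]
contact_force: [-0.1, 1.4, -1.7]
grip_width: 0.0383
```

```bash
python3 go.py 0.0204 0,-200,87 0,-169,87; python3 pl.py
```

```text
t18.13 tcp [ 0.4984 -0.3166  0.1666] press mm [  -1.4895 -199.2071  166.5911] yaw 0.020 z [-0.0008  0.0009 -1.    ] F [-0.1116  1.3946 -1.6934] M [0.0784 0.0212 0.0014] w 0.0383
j [ 0.8295  0.452  -0.4798  1.7991  0.2495  0.9518  0.2642]
0,-200,87 [-0.0002 -0.0003 -0.0003 -0.0022  0.0039  0.199 ]
0,-169,87 [-0.0002 -0.0003 -0.0003  0.0753  0.0038  0.199 ]
176 top strip u 358.01 152
180 top strip u 357.97 172
185 top strip u 358.07 151
```

Call:
{"method": "apply_moves", "body": {"plan": [[[0,0,0,0,0.004,0.1,1],[0,0,0,0,0.004,0.18,1],[0,0,0,0,0.004,0.199,1],[0,0,0,0.02,0.004,0.199,1],[0,0,0,0.035,0.004,0.199,1],[0,0,0,0.045,0.004,0.199,1],[0,0,0,0.052,0.004,0.199,1],[0,0,0,0.058,0.004,0.199,1],[0,0,0,0.064,0.004,0.199,1],[0,0,0,0.069,0.004,0.199,1],[0,0,0,0.073,0.004,0.199,1],[0,0,0,0.073,0.004,0.199,1]]]}}

```text
clock: 19.18
tcp_pos: [0.4997, -0.2875, 0.0877]
orientation: [2.199, 2.244, -0.0]
contact_force: [0.2, 0.1, -1.7]
grip_width: 0.0384
```

```bash
python3 go.py; python3 pl.py
```

```text
t19.18 tcp [ 0.4997 -0.2875  0.0877] press mm [   0.3845 -170.1557   87.6653] yaw 0.020 z [-0.0001 -0.0002 -1.    ] F [ 0.186   0.1185 -1.6695] M [ 0.0196 -0.0261 -0.025 ] w 0.0384
j [ 0.7607  0.5321 -0.4502  1.8888  0.3161  0.7907  0.1604]
176 top strip u 355.06 170
180 top strip u 355.21 173
185 top strip u 355.34 163
```

Call:
{"method": "apply_moves", "body": {"plan": [[[0,0,0,-0.01,0,0,1],[0,0,0,-0.03,0,0,1],[0,0,0,-0.05,0,0,1],[0,0,0,-0.05,0,-0.08,1],[0,0,0,-0.05,0,-0.16,1],[0,0,0,-0.05,0,-0.2,1],[0,0,0,-0.05,0,-0.2,1]]]}}

```text
clock: 19.82
tcp_pos: [0.5024, -0.3102, 0.1717]
orientation: [2.195, 2.237, 0.002]
contact_force: [1.2, 0.1, -0.6]
grip_width: 0.0381
```

```bash
python3 go.py 0.0204 1,20,165 1,20,56; python3 pl.py
```

```text
t19.82 tcp [ 0.5024 -0.3102  0.1717] press mm [   2.695  -192.8525  171.7369] yaw 0.019 z [ 0.0063 -0.0042 -1.    ] F [ 1.2152  0.1033 -0.6025] M [-0.0367 -0.0644 -0.0091] w 0.0381
j [ 0.8209  0.4422 -0.4845  1.8012  0.2493  0.951   0.2503]
1,20,165 [ 0.002   0.0014 -0.0005  0.5322 -0.0052  0.0145]
1,20,56 [ 0.002   0.0014 -0.0005  0.5334 -0.0069  0.287 ]
176 top strip u 353.99 142
180 top strip u 354.06 144
185 top strip u 354.09 152
```

Upright again (354.05). Taking the tube back over, stopping well short of the plate.

Call:
{"method": "apply_moves", "body": {"plan": [[[0.002,0.001,0,0.1,-0.005,0.01,1],[0.002,0.001,0,0.2,-0.005,0.01,1],[0.002,0.001,0,0.3,-0.005,0.01,1],[0.002,0.001,0,0.4,-0.005,0.01,1],[0.002,0.001,0,0.49,-0.005,0.01,1],[0.002,0.001,0,0.53,-0.005,0.01,1],[0.002,0.001,0,0.53,-0.005,0.1,1],[0.002,0.001,0,0.53,-0.005,0.2,1],[0.002,0.001,0,0.53,-0.005,0.28,1],[0.002,0.001,0,0.53,-0.005,0.295,1],[0.002,0.001,0,0.53,-0.005,0.295,1],[0.002,0.001,0,0.53,-0.005,0.295,1]]]}}

```text
clock: 20.87
tcp_pos: [0.4932, -0.0972, 0.0481]
orientation: [-2.194, -2.237, 0.007]
contact_force: [1.6, -3.9, -3.1]
grip_width: 0.0383
```

```bash
python3 go.py 0.0204 1.7,8,48;  python3 pl.py
```

```text
t20.87 tcp [ 0.4932 -0.0972  0.0481] press mm [-2.1582 20.218  48.0503] yaw 0.019 z [-0.0085  0.0023 -1.    ] F [ 1.589  -3.9372 -3.1038] M [-0.9724 -0.3827  0.1093] w 0.0383
j [ 0.468   0.5127 -0.4888  2.0705  0.3843  0.6549 -0.259 ]
1.7,8,48 [-0.0027 -0.0008 -0.0003 -0.0305  0.0097 -0.    ]
176 top strip u 353.99 140
180 top strip u 354.07 142
185 top strip u 354.12 145
```

Call:
{"method": "apply_moves", "body": {"plan": [[[-0.001,0,0,-0.006,0.003,-0.002,1],[-0.003,-0.001,0,-0.012,0.006,-0.002,1],[-0.003,-0.001,0,-0.018,0.008,-0.002,1],[-0.003,-0.001,0,-0.024,0.009,-0.002,1],[-0.003,-0.001,0,-0.028,0.009,-0.002,1],[-0.003,-0.001,0,-0.03,0.009,-0.002,1],[-0.003,-0.001,0,-0.03,0.009,-0.002,1]]]}}

```text
clock: 21.5
tcp_pos: [0.4975, -0.1081, 0.0503]
orientation: [2.198, 2.242, 0.003]
contact_force: [0.2, 0.2, -3.0]
grip_width: 0.0384
```

```bash
python3 go.py 0.0204 1.7,5,46 1.7,5,45;  python3 pl.py
```

```text
t21.50 tcp [ 0.4975 -0.1081  0.0503] press mm [ 1.8814  9.3092 50.2887] yaw 0.020 z [ 0.0029 -0.0003 -1.    ] F [ 0.1582  0.2246 -3.028 ] M [ 0.0222 -0.0385  0.005 ] w 0.0384
j [ 0.4856  0.5114 -0.487   2.0639  0.3877  0.651  -0.2404]
1.7,5,46 [ 0.0009  0.0001 -0.0001 -0.0108 -0.0005  0.0107]
1.7,5,45 [ 0.0009  0.0001 -0.0001 -0.0108 -0.0005  0.0132]
176 top strip u 353.99 142
180 top strip u 354.05 146
185 top strip u 354.08 145
```

Call:
{"method": "apply_moves", "body": {"plan": [[[0.001,0,0,-0.002,0,0.003,1],[0.001,0,0,-0.004,0,0.006,1],[0.001,0,0,-0.006,0,0.008,1],[0.001,0,0,-0.008,0,0.008,1],[0.001,0,0,-0.01,0,0.008,1],[0.001,0,0,-0.01,0,0.008,1]]]}}

```text
clock: 22.05
tcp_pos: [0.4979, -0.1119, 0.0471]
orientation: [2.199, 2.244, -0.0]
contact_force: [0.9, 1.6, -0.8]
grip_width: 0.0386
```

```bash
python3 go.py 0.0204 1.7,3,46.5;  python3 pl.py
```

```text
t22.05 tcp [ 0.4979 -0.1119  0.0471] press mm [ 2.1783  5.4711 47.1415] yaw 0.020 z [ 0.0002 -0.0002 -1.    ] F [ 0.8787  1.5937 -0.8381] M [0.1619 0.0012 0.0427] w 0.0386
j [ 0.4892  0.519  -0.4834  2.0606  0.3912  0.6499 -0.2354]
1.7,3,46.5 [ 0.0001  0.0001 -0.     -0.0062 -0.0012  0.0016]
176 top strip u 354.00 137
180 top strip u 354.07 147
185 top strip u 354.12 149
```

Call:
{"method": "apply_moves", "body": {"plan": [[[0,0,0,-0.001,0,0,1],[0,0,0,-0.002,0,0,1],[0,0,0,-0.003,0,0,1],[0,0,0,-0.004,0,0,1],[0,0,0,-0.004,0,0,1]]]}}

```text
clock: 22.52
tcp_pos: [0.4977, -0.1135, 0.047]
orientation: [2.199, 2.244, -0.001]
contact_force: [-0.4, 0.9, 0.4]
grip_width: 0.0381
```

```bash
python3 go.py 0.0204 1.7,2,46.5;  python3 pl.py
```

```text
t22.52 tcp [ 0.4977 -0.1135  0.047 ] press mm [ 1.9348  3.8595 47.0242] yaw 0.020 z [-0.0002 -0.0003 -1.    ] F [-0.3711  0.9323  0.3573] M [ 0.1577  0.0508 -0.0617] w 0.0381
j [ 0.492   0.5195 -0.4831  2.06    0.3912  0.6505 -0.2322]
1.7,2,46.5 [-0.0001  0.0001 -0.0001 -0.0046 -0.0006  0.0013]
176 top strip u 353.99 142
180 top strip u 354.09 144
185 top strip u 354.15 141
```

Call:
{"method": "apply_moves", "body": {"plan": [[[0,0,0,-0.001,0,0,1],[0,0,0,-0.002,0,0,1],[0,0,0,-0.003,0,0,1],[0,0,0,-0.003,0,0,1]]]}}

```text
clock: 22.9
tcp_pos: [0.4977, -0.1147, 0.047]
orientation: [2.199, 2.244, -0.001]
contact_force: [0.1, 0.2, 0.6]
grip_width: 0.0384
```

```bash
python3 go.py;  python3 pl.py
```

```text
t22.90 tcp [ 0.4977 -0.1147  0.047 ] press mm [ 1.9192  2.6353 47.0217] yaw 0.020 z [-0.0003 -0.0003 -1.    ] F [0.1496 0.1715 0.5678] M [ 0.1889 -0.0228  0.0633] w 0.0384
j [ 0.4942  0.5198 -0.4829  2.0593  0.3911  0.6508 -0.2297]
176 top strip u 354.00 138
180 top strip u 354.17 135
185 top strip u 354.18 136
```

Call:
{"method": "apply_moves", "body": {"plan": [[[0,0,0,-0.001,0,0,1],[0,0,0,-0.002,0,0,1],[0,0,0,-0.003,0,0,1],[0,0,0,-0.003,0,0,1]]]}}

```text
clock: 23.28
tcp_pos: [0.4977, -0.1159, 0.047]
orientation: [2.199, 2.244, -0.001]
contact_force: [0.0, 1.4, 0.4]
grip_width: 0.0384
```

```bash
python3 go.py;  python3 pl.py
```

```text
t23.28 tcp [ 0.4977 -0.1159  0.047 ] press mm [ 1.9706  1.4257 47.0379] yaw 0.020 z [-0.0002 -0.0003 -1.    ] F [0.0014 1.441  0.4206] M [ 0.2266  0.0083 -0.0069] w 0.0384
j [ 0.4964  0.5201 -0.4828  2.0586  0.3911  0.6511 -0.2273]
176 top strip u 354.11 131
180 top strip u 354.23 124
185 top strip u 354.17 139
```

Call:
{"method": "apply_moves", "body": {"plan": [[[0,0,0,-0.001,0,0,1],[0,0,0,-0.002,0,0,1],[0,0,0,-0.002,0,0,1]]]}}

```text
clock: 23.58
tcp_pos: [0.4977, -0.1167, 0.047]
orientation: [2.199, 2.244, -0.001]
contact_force: [-0.2, 0.5, 1.5]
grip_width: 0.0382
```

```bash
python3 go.py;  python3 pl.py
```

```text
t23.58 tcp [ 0.4977 -0.1167  0.047 ] press mm [ 1.9351  0.6906 47.0052] yaw 0.020 z [-0.0002 -0.0003 -1.    ] F [-0.2416  0.5478  1.5212] M [ 0.2725  0.0482 -0.0153] w 0.0382
j [ 0.4977  0.5204 -0.4827  2.0582  0.3911  0.6513 -0.2256]
176 top strip u 354.40 137
180 top strip u 354.88 152
185 top strip u 355.01 139
```

Call:
{"method": "apply_moves", "body": {"plan": [[[0,0,0,-0.001,0,0,1],[0,0,0,-0.002,0,0,1],[0,0,0,-0.002,0,0,1]]]}}

```text
clock: 23.88
tcp_pos: [0.4978, -0.1175, 0.047]
orientation: [2.199, 2.244, -0.0]
contact_force: [0.6, 1.5, 0.3]
grip_width: 0.0382
```

```bash
python3 go.py;  python3 pl.py
```

```text
t23.88 tcp [ 0.4978 -0.1175  0.047 ] press mm [ 1.9705 -0.1459 47.0134] yaw 0.020 z [-0.0002 -0.0003 -1.    ] F [0.5894 1.5231 0.2887] M [0.2495 0.0396 0.0452] w 0.0382
j [ 0.4992  0.5206 -0.4826  2.0577  0.3911  0.6515 -0.224 ]
176 top strip u 354.99 162
180 top strip u 355.27 177
185 top strip u 355.53 175
```

The touch showed at y≈+1 mm: the strip started to move, so the plate now rests on the base with about 2° of lean. Backing off 0.4 mm and pressing down.

Call:
{"method": "apply_moves", "body": {"plan": [[[0,0,0,0.001,-0.001,0.003,1],[0,0,0,0.001,-0.001,0.005,1],[0,0,0,0.001,-0.001,0.006,1],[0,0,0,0.001,-0.001,0.006,1]]]}}

```text
clock: 24.27
tcp_pos: [0.4977, -0.1174, 0.0447]
orientation: [2.198, 2.243, -0.0]
contact_force: [0.9, -1.0, 2.0]
grip_width: 0.0385
```

```bash
python3 go.py;  python3 pl.py
```

```text
t24.27 tcp [ 0.4977 -0.1174  0.0447] press mm [ 1.8904 -0.018  44.6984] yaw 0.020 z [ 0.0004 -0.0006 -1.    ] F [ 0.8624 -0.9816  1.999 ] M [-0.1814 -0.239  -0.0206] w 0.0385
j [ 0.4965  0.5239 -0.4798  2.0595  0.3948  0.646  -0.2278]
176 top strip u 355.01 170
180 top strip u 355.31 162
185 top strip u 355.61 180
```

Call:
{"method": "apply_moves", "body": {"plan": [[[0,0,0,0,0,0.002,1],[0,0,0,0,0,0.004,1],[0,0,0,0,0,0.004,1],[0,0,0,0,0,0.004,1]]]}}

```text
clock: 24.65
tcp_pos: [0.4973, -0.1173, 0.0433]
orientation: [2.199, 2.243, -0.001]
contact_force: [-0.4, -1.4, 5.7]
grip_width: 0.0381
```

```bash
python3 go.py;  python3 pl.py
```

```text
t24.65 tcp [ 0.4973 -0.1173  0.0433] press mm [ 1.4715  0.067  43.2777] yaw 0.020 z [-0.0004 -0.0008 -1.    ] F [-0.3549 -1.3558  5.7477] M [-0.185   0.1175 -0.0482] w 0.0381
j [ 0.4951  0.526  -0.4784  2.0605  0.3967  0.6438 -0.2298]
176 top strip u 355.00 156
180 top strip u 355.25 178
185 top strip u 355.62 185
```

Call:
{"method": "apply_moves", "body": {"plan": [[[0,0,0,0,0,0.003,1],[0,0,0,0,0,0.005,1],[0,0,0,0,0,0.005,1],[0,0,0,0,0,0.005,1]]]}}

```text
clock: 25.03
tcp_pos: [0.4972, -0.1173, 0.0429]
orientation: [2.199, 2.242, -0.003]
contact_force: [-9.3, -1.1, 26.9]
grip_width: 0.0382
```

Call:
{"method": "apply_moves", "body": {"plan": [[[0,0,0,0,0,0.003,1],[0,0,0,0,0,0.005,1],[0,0,0,0,0,0.005,1]]]}}

```text
clock: 25.28
tcp_pos: [0.4972, -0.1174, 0.0427]
orientation: [2.198, 2.242, -0.005]
contact_force: [-16.2, 0.4, 49.4]
grip_width: 0.0384
```

```bash
python3 go.py;  python3 pl.py
```

```text
t25.28 tcp [ 0.4972 -0.1174  0.0427] press mm [ 1.3695 -0.0333 42.6739] yaw 0.019 z [-0.0008 -0.0035 -1.    ] F [-16.2391   0.3558  49.4173] M [ 0.1558  3.1027 -0.239 ] w 0.0384
j [ 0.4917  0.5265 -0.4761  2.0612  0.4004  0.6432 -0.235 ]
176 top strip u 355.02 160
180 top strip u 355.29 182
185 top strip u 355.59 186
```

Call:
{"method": "apply_moves", "body": {"plan": [[[0,0,0,0,-0.002,0,1],[0,0,0,0,-0.004,-0.001,1],[0,0,0,0,-0.005,-0.002,1],[0,0,0,0,-0.005,-0.002,1],[0,0,0,0,-0.005,-0.002,1]]]}}

```text
clock: 25.75
tcp_pos: [0.4972, -0.1174, 0.0428]
orientation: [2.197, 2.24, 0.001]
contact_force: [-6.7, -0.2, 31.9]
grip_width: 0.0387
```

```bash
python3 go.py;  python3 pl.py;python3 - <<'E'
from bench import r
import cv2,numpy as np
a=r.grab_frame("side")["pixels"][140:255,270:400];b=r.grab_frame("top")["pixels"][120:220,190:370]
cv2.imwrite("pics/g7.png",np.hstack([cv2.resize(a,(396,350),interpolation=2),cv2.copyMakeBorder(cv2.resize(b,(400,222),interpolation=2),0,128,0,0,0)]))
E
```

```text
t25.75 tcp [ 0.4972 -0.1174  0.0428] press mm [ 1.359  -0.0087 42.7887] yaw 0.020 z [ 0.0032 -0.0023 -1.    ] F [-6.6803 -0.2042 31.9178] M [ 0.0766  1.2573 -0.2473] w 0.0387
j [ 0.4936  0.5249 -0.4767  2.0639  0.4001  0.6378 -0.2339]
176 top strip u 355.01 160
180 top strip u 355.24 182
185 top strip u 355.54 171
```

View pics/g7.png

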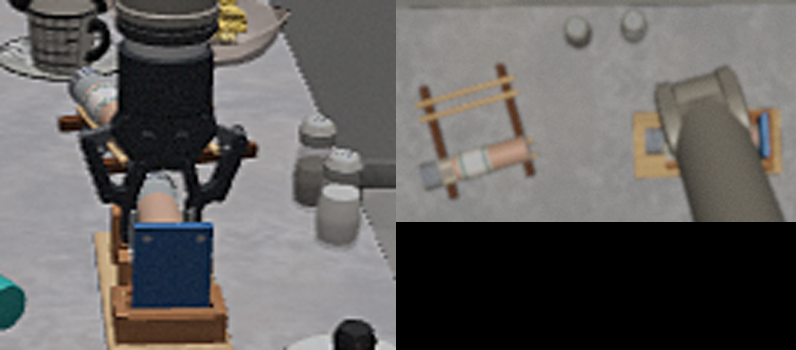

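The tube is seated at (158,205) in the side view, behind the nearly upright plate at (172,265). The labelled tube is still on the rack at (475,160) in the top crop, and the shakers haven't moved. Handing in.

```bash
python3 -c "
from bench import r
print(r.hand_in()); o=r.get_obs(); print(o['clock'],o['contact_force'],o['grip_width'])"
```

```text
the job is handed in; nothing more can be done
None
the job is handed in; nothing more can be done
```

I moved the blue stop plate to the outer slot and let go of it. The unlabelled tube now lies in the V-blocks against the plate, pressed down and still gripped. I handed in with about 26 of the 54 s used.

**Plate:** It went down until I felt the slot floor (33 N) and stood upright after release. Twice the tube tipped it outward to about 6–7°: the first time I pushed the base against it with 7–10 N, the second time I approached too fast. Both times I used the tube's cap end to push it upright again, then approached slowly. It now leans about 2° away from the tube, judged from the top camera (about 1.2 px of shift), within the slot's play.

**Tube:** It is pressed down with about 32 N, with 7 N sideways. Going down got suddenly much stiffer at the end, so I take it to bear on both flanks, with the pad pushed down. I could not see the pad or read its travel directly.

**Base contact:** I only know the base touches the plate because the plate's top started moving as the tube came up to it. The force along the tube at the end is close to zero.

**Other checks:** The tube slipped up about 2 mm in the grip during the first, 51 N press; the final pressing height allows for that. The gripper also appeared to brush a V-block with about 5 N on one approach. The labelled tube is still on the rack, and the shakers look unmoved. I didn't check the lemon in the last picture, but nothing went near it.

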